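# Open the hardener jug's press-and-turn safety cap

### The arm

A 6-joint arm with a two-finger parallel gripper is mounted at the origin on the work surface. World frame = base frame: x ahead of the robot, y to its left, z up, the work surface at z = 0. Lengths are in m, angles in rad, forces in N, time in s.
With the tool pointing down it reaches from about 0.3 to 0.775 m from the base axis. Payload 14.6 kg.
Tool frame: the origin (TCP) lies at the very end of the fingers, on their centre line; the grasp point (between the pads) lies 19 mm behind it; z points along the fingers, y is the line along which they close (so a half turn about z gives the same grasp; the last joint's range is limited). The gripper opens to 94 mm and grips with 3 to 60 N. Pads are 16 mm wide; open, the fingers measure 119 mm over their backs; the gripper's body (75 mm by 177 mm) begins 78 mm behind the grasp point.
Start: joints at [1.116, 0.3, 1.521, -0, 1.321, -0.067], TCP at [0.208, 0.509, 0.205] pointing down, gripper open.
Joint ranges: [-3.03, 3.03], [-0.79, 2.21], [0.23, 2.52], [-1.04, 4.18], [0, 3.07], [-2.55, 2.55]. Speed limits (rad/s): [2.22, 2.22, 2.57, 3.14, 3.14, 3.14].

### API

Orientations are given as [roll, pitch, yaw] about the fixed x, y, z axes, in that order (R = Rz(yaw) Ry(pitch) Rx(roll)).
In Python, from station import ctrl gives the robot as it stands.
- The arm moves only by the shell command python3 -m pendant 'ROWS' [OPENING] [FORCE]. ROWS is JSON, a list of rows, each a list of 2 entries, a list of its own where there are three numbers: the shift along the world's x, y, z in cm, then the turn about the world's z in rad. A call has 1 to 20 rows; each row shifts and turns the commanded pose from where the row before left it; what a row does not reach is not made up. A row lasts 1/12 s, in which the tool goes at most 41.7 mm and 7.16 degrees, less where a joint would pass 70% of its speed; a pose out of reach is approached as far as the arm can. A call is refused whole if a number of a shift passes 4.17 or a number of a turn 0.125, either way. A call with a gripper value outside its range is refused whole. OPENING is the opening, from 0 (shut) to 1 (fully open), set as the call begins (- or left out, the last holds). The fingers move at their own pace and stop on an object; FORCE is the grip in N (left out, the last holds). Time passes only in rows, so rows that do not move let the fingers close. It gives the time, the measured TCP pose, the force, the opening and the grip force at its end, in the units of the state.
- ctrl.get_obs(): the state, without advancing time (a new reading comes with each control period).
- ctrl.camera(name): name is "side" or "top"; returns a dict with "color" (480x640x3 uint8, red, green, blue), "intrinsics" (3x3 intrinsics, pixels), "k1" (the pictures are not rectified: a ray, as slopes to the right and down, at radius r is drawn at 1 + k1 r^2 times it, then the intrinsics apply), "camera_from_world" (4x4, takes a point from world to camera coordinates). Camera axes: x right, y down, z forward; pixel columns grow to the right and rows downward; lengths in m; the calibration is good to about 2 mm. A picture is of the moment at which its call begins. There is no depth.
- ctrl.hand_in(): hands the job in; it is judged then, once.
The state is a dict: "time_s": time; "qpos": joint angles; "joint_vel": joint speeds; "tau": joint torques, N m; "ee_pos": TCP position; "eef_rot": TCP orientation; "force": force on the tool from outside, world axes, zero at the start; "moment": the same for the moment, N m; "grip_width": finger opening in m; "grip_force": force on a finger pad.
Only numpy, scipy, OpenCV 4.12 (cv2) and the standard library are available. Lean on these libraries where they do the work, as an engineer would, in place of code of your own. Each camera call takes 0.05 s, during which the arm holds its last target. There are 200 camera calls.

### The job

Open the square jug of hardener that is held in the plywood caddy. Its safety cap lets go only while it is pressed down firmly: push it down against its spring without hammering it or wrenching it, turn it anticlockwise (seen from above) while it is down until you feel it come up against its stop, let it rise, then take it off and set it down gently, right way up, in the shallow aluminium tray. Leave the other things on the bench where they are.

Things in the scene. Friction and masses are not known exactly. Their poses are not given: they have to be found in the camera images.
- jug_neck (a point): Foot of the neck of the square whitish jug (98 x 98 mm, shoulder 170 mm above the bench), fixed in a plywood caddy (150 x 150 x 67 mm tall) screwed to the bench. z up on the neck's axis; x and y along the jug's sides. The neck is 26.5 mm tall, its rim solid, and set in the jug at any angle; three lugs inside the cap catch under its slotted flange. Locked, cap_bar is 50 mm above this point.
- cap_bar (a point): Centre of the upright grip bar on the grey safety cap, on the cap's axis: 56 mm long (along x), 12 mm thick (along y), 26 mm tall (13 mm above and below this point); z up. Cap 60 g, loose but for its lugs. Its bar lies at any angle and the locked cap has some 20 degrees of idle play before teeth block it anticlockwise, so how far it must turn, 45 to 77 degrees in all, has to be felt.
- cap_deck (a point): Centre of the cap's flat round top (67 mm across) from which the bar stands, 13 mm below cap_bar; fingertips can press on it on both sides of the bar. A sprung seal inside pushes the cap up: about 7 N before it moves, growing to 19 N, where it lands on the solid rim; from about 16 N on it is clear of its teeth. Over three times that breaks the neck. Held down it turns easily (about 0.1 N m) to a hard stop.
- cap_rim (a point): Centre of the open lower rim of the cap's skirt (70 mm across), 41 mm below cap_bar. The cap is free only in the last 8 degrees before the hard stop: let up there, it rises about 3.5 mm above its locked height, rests loose on the seal and lifts straight off (clear of the neck 25 mm higher). Let up earlier, it catches under the flange: press again and turn on to the stop. Do not wrench it.
- tray_in (a point): Centre of the inner floor of the shallow open aluminium tray, outside 160 x 130 x 28 mm (long side along x), walls and floor 3 mm; it stands loose on the bench and weighs 0.6 kg.
- resin_mid (a point): Bystander: round whitish jar of resin with a flat white lid, 96 mm across, 190 mm tall; point half-way up.
- tape: Bystander: black tape measure standing on edge, 62 x 32 x 58 mm tall; origin under its centre.
- block_alu: Bystander: aluminium block 60 x 55 x 50 mm tall; origin under its centre.
- marker: Bystander: blue marker pen lying on the bench, 135 mm long (along x), 13 mm thick; origin under its centre.
- block_wood: Bystander: wooden block 130 x 45 x 35 mm tall; origin under its centre.
- clamp: Bystander: black bar clamp lying flat, about 220 x 85 x 24 mm tall; origin on the bench under its bar.
- square: Bystander: steel try square lying flat, blade 250 x 35 mm, stock 150 x 22 x 14 mm tall; origin on the bench beside the stock.
- mallet: Bystander: mallet with a wooden handle lying along x, 300 mm long; origin on the bench.
Mind the look-alikes: they are no part of the job. What is shaped like the part that bears cap_bar but orange is not meant.

How it is judged:
By the outcome, as a careful person would: the job done as asked, in the order asked, and still so for the second after the job is handed in, with the robot touching nothing.
It also fails if it takes over 64 s, if anything falls off the work surface, if the arm or the gripper's body presses on something with over 40 N, if the wrist force passes 120 N, or if a joint passes its speed limit or range.

## Working session

There is one attempt and no reset: what is moved stays moved. The work goes in short steps, Python scripts to look and compute and a shell command to move; the robot and the scene stay as the last step left them, time stands still between calls to the robot, and variables do not carry over. Pictures are saved under pics/ and viewed, at most 10 in all, crops included, and the job is handed in when it is done.

```bash
mkdir -p pics; ls; cat > h.py <<'E'
import numpy as np, cv2
from station import ctrl
def snap(n,f):
    c=ctrl.camera(n); cv2.imwrite(f,c["color"][:,:,::-1]); np.savez(f[:-4]+".npz",**{k:np.array(c[k]) for k in("intrinsics","k1","camera_from_world")}); return c
def load(f): return dict(np.load(f))
def ray(c,u,v):
    K=np.array(c["intrinsics"]);k=float(c["k1"]);T=np.array(c["camera_from_world"])
    d=cv2.undistortPoints(np.array([[[u,v]]],float),K,np.array([k,0,0,0,0.]))[0,0]
    R=T[:3,:3];o=-R.T@T[:3,3];w=R.T@np.array([d[0],d[1],1]);return o,w/np.linalg.norm(w)
def plane(c,u,v,z):
    o,d=ray(c,u,v);return o+d*(z-o[2])/d[2]
def tri(c1,p1,c2,p2):
    A=np.zeros((3,3));b=np.zeros(3)
    L=[ray(c1,*p1),ray(c2,*p2)]
    for o,d in L:
        M=np.eye(3)-np.outer(d,d);A+=M;b+=M@o
    x=np.linalg.solve(A,b);return x,[np.linalg.norm((np.eye(3)-np.outer(d,d))@(x-o)) for o,d in L]
def proj(c,p):
    T=np.array(c["camera_from_world"]);q=T[:3,:3]@p+T[:3,3];s=q[:2]/q[2];s=s*(1+float(c["k1"])*(s@s));K=np.array(c["intrinsics"]);return K[0,0]*s[0]+K[0,2],K[1,1]*s[1]+K[1,2]
E
python3 - <<'E'
from h import *
for n in("top","side"):
    c=snap(n,f"pics/{n}0.png");o,d=ray(c,320,240);print(n,o,d,c["k1"],c["intrinsics"][0][0])
o=ctrl.get_obs();print(o["time_s"],o["ee_pos"],o["eef_rot"],o["force"],o["grip_width"])
E
```

```text
pics
top [ 3.96718890e-01 -7.22639327e-04  1.42386346e+00] [ 0.09965985  0.00459708 -0.99501095] -0.02485801797420327 467.2838787544767
side [ 0.19844455 -0.84949786  1.10321702] [ 0.22628522  0.65158045 -0.72404276] 0.0006200191379173194 537.956047820663
0.1 [0.20789087 0.50895459 0.2049618 ] [-3.14059525e+00 -5.22983451e-05  2.75381397e+00] [ 0.77952025 -0.20189367 -0.35709186] 0.09402458971817593
```

View pics/top0.png

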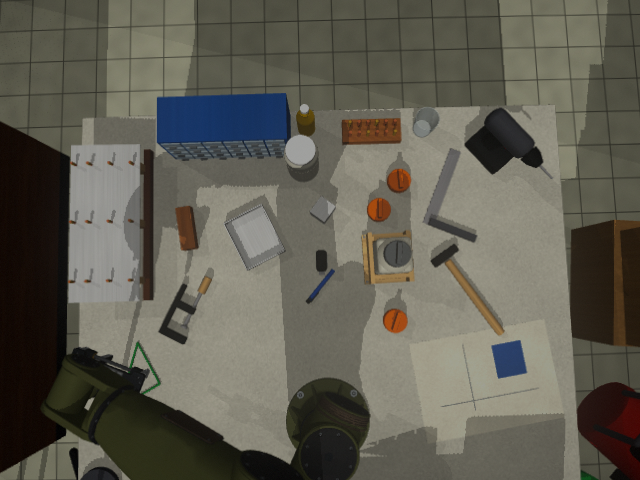

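View pics/side0.png

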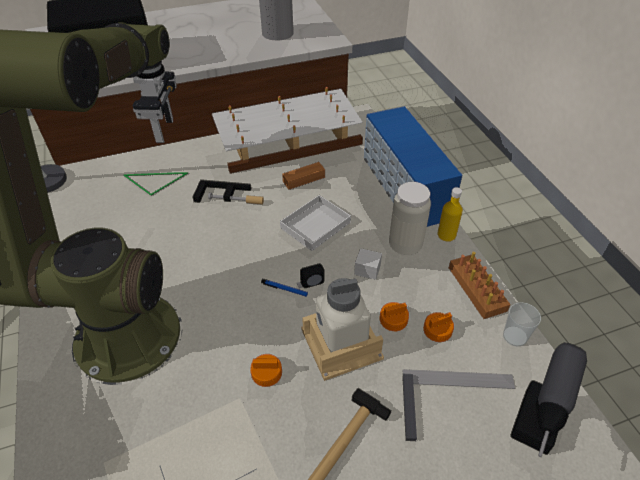

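The wanted cap is grey, on the jug: top (397,253), side (343,293). The look-alikes are orange caps: top (399,180), (379,209), (395,321); side (438,326), (394,316), (266,369). I choose the grey one and check it in a crop.

```bash
python3 - <<'E'
from h import *
t=cv2.imread("pics/top0.png")[225:285,357:437];s=cv2.imread("pics/side0.png")[265:325,303:383]
f=lambda i:cv2.resize(i,(400,300),interpolation=cv2.INTER_CUBIC)
tr=cv2.imread("pics/top0.png")[190:280,210:330];sr=cv2.imread("pics/side0.png")[185:275,260:380]
cv2.imwrite("pics/crop0.png",np.vstack([np.hstack([f(t),f(s)]),np.hstack([f(tr),f(sr)])]))
E
```

```text
(no output)
```

View pics/crop0.png

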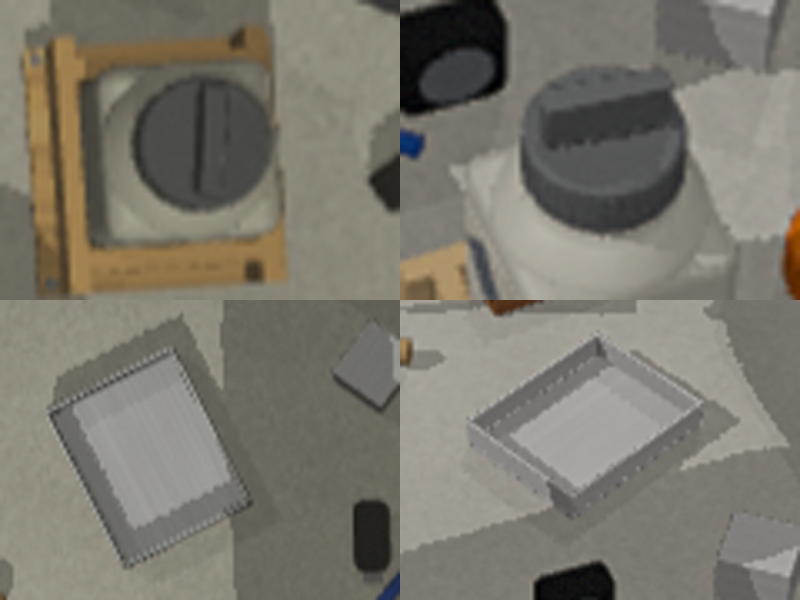

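The crop confirms a grey cap with its bar: top-view bar top face about px (400,252.6), dark side face along x≈397; side-view bar top about (345,283). The tray rim corners are clear in both views.

```bash
python3 - <<'E'
from h import *
t=load("pics/top0.npz");s=load("pics/side0.npz")
g=cv2.imread("pics/top0.png");hsv=cv2.cvtColor(g,cv2.COLOR_BGR2HSV)
gr=cv2.cvtColor(g,cv2.COLOR_BGR2GRAY)
print(gr[238:270:3,382:414])
# cap circle in top
m=np.zeros_like(gr);m[236:272,380:416]=(gr[236:272,380:416]<105)
cs,_=cv2.findContours(m,0,1);c=max(cs,key=cv2.contourArea);(u,v),r=cv2.minEnclosingCircle(c);e=cv2.fitEllipse(c);print("top cap",u,v,r,e)
# bar dark side
y,x=np.where(gr[239:267,386:406]<50);x=x+386;y=y+239
L=cv2.fitLine(np.c_[x,y].astype(np.float32),cv2.DIST_HUBER,0,.01,.01).ravel();print(L,x.min(),x.max(),y.min(),y.max())
S=cv2.cvtColor(cv2.imread("pics/side0.png"),cv2.COLOR_BGR2GRAY)
print(S[276:314:2,324:364])
f=lambda a:tri(t,a[0],s,a[1])
# bar top centre, guess
print("bartop",*tri(t,(400,252.6),s,(345,283.4)))
# tray rim corners crop scale 10/3
def tc(x,y):return 210+x*.3,190+(y-300)*.3
def sc(x,y):return 260+(x-400)*.3,185+(y-300)*.3
P=[]
for a,b in [((50,412),(570,517)),]: pass
for a,b in [((175,348),(702,407)),((250,505),(572,500)),((125,567),(470,420)),((50,412),(598,337))]:
    for a2,b2 in [(a,b)]: print("tray",*tri(t,tc(*a),s,sc(*b)))
for a in [(175,348),(250,505),(125,567),(50,412)]: print(plane(t,*tc(*a),.028))
for a in [(702,407),(572,500),(470,420),(598,337)]: print(plane(s,*sc(*a),.028))
E
```

```text
[[ 90  93  88  88  84  84  83  90  96  97  99  97  98  96  98  98 101  99
  101  99 105 104 109 109 108 107 104  98  89 100 135 138]
 [140 122  98  95  97  97  98  98  86  85  72  68  65  68  68  55  60  59
   56  56  67  81  86  97 110 110 110 107 116  91 136 135]
 [ 97 100  97  97  90  70  60  69  76  75  75  76  75  73  53  43  75  77
   76  76  65  75  75  75  69  73  89 104 109  90 133 134]
 [108 107  89  57  55  71  76  76  76  75  77  75  76  74  54  46  75  75
   76  76  64  72  72  72  73  73  73  68  86  95 134 134]
 [116 102  52  59  72  75  76  76  75  76  75  75  77  73  46  47  76  75
   76  75  65  73  72  73  72  71  73  72  70  91  96 130]
 [120  69  48  66  76  75  76  76  75  75  76  75  75  72  44  51  77  76
   76  72  65  72  72  72  72  72  72  73  77  86 112 133]
 [127  90  45  60  74  75  76  75  76  77  76  76  76  72  41  57  79  76
   76  82  71  73  74  73  73  73  74  71  76 102 112 135]
 [132 132  98  53  63  75  76  75  77  75  77  76  74  61  44  64  77  76
   74  70  72  73  72  72  72  74  73  81 114 117  92 106]
 [134 136 139 136 104  64  59  70  7
[... 3892 characters left out ...]
71491 0.0246969] [np.float64(0.00047406077931794367), np.float64(0.0004740607793177169)]
tray [0.50629955 0.11144126 0.02452043] [np.float64(0.001276841867938477), np.float64(0.0012768418679385608)]
tray [0.45306735 0.2239906  0.03067811] [np.float64(0.0010663720154145805), np.float64(0.0010663720154147243)]
tray [0.59399774 0.29096705 0.02676438] [np.float64(0.0002251559684009904), np.float64(0.0002251559684011056)]
[0.64940679 0.17660822 0.028     ]
[0.50479027 0.1114746  0.028     ]
[0.45213593 0.22466845 0.028     ]
[0.59404257 0.29065543 0.028     ]
[0.64768294 0.1740721  0.028     ]
[0.50655696 0.10808603 0.028     ]
[0.45474379 0.22642633 0.028     ]
[0.59332024 0.28969575 0.028     ]
```

```bash
python3 - <<'E'
from h import *
t=load("pics/top0.npz");s=load("pics/side0.npz")
z=.2315
a,b=plane(t,398.1,244,z),plane(t,396.9,261,z);print("top +y edge",a,b,np.arctan2(*(a-b)[[1,0]]))
a2,b2=plane(t,402.6,244,z),plane(t,401.4,261,z);print("top -y edge",a2,b2,(a+b+a2+b2)/4)
a,b=plane(s,357,282.8,z),plane(s,331.7,287.6,z);print("side near edge",a,b,np.arctan2(*(a-b)[[1,0]]),(a+b)/2)
# deck circle: skirt outline (top deck edge) extremes
print("deck top view lr",plane(t,384,254,.207),plane(t,411.5,254,.207),"ud",plane(t,397.5,239.5,.207),plane(t,397.5,267,.207))
from math import *
o=ctrl.get_obs();print(o["qpos"],o["eef_rot"])
E
```

```text
top +y edge [ 0.50037823 -0.19509722  0.2315    ] [ 0.45686247 -0.19024979  0.2315    ] -0.11093744935340862
top -y edge [ 0.50006284 -0.20664639  0.2315    ] [ 0.45654468 -0.20176286  0.2315    ] [ 0.47846206 -0.19843907  0.2315    ]
side near edge [ 0.50228354 -0.20710843  0.2315    ] [ 0.44831174 -0.20117103  0.2315    ] -0.10956873216414255 [ 0.47529764 -0.20413973  0.2315    ]
deck top view lr [ 0.47731324 -0.16117385  0.207     ] [ 0.47533775 -0.2330636   0.207     ] ud [ 0.51437523 -0.19800273  0.207     ] [ 0.44241442 -0.19507763  0.207     ]
[ 1.11639781e+00  3.00401851e-01  1.52149247e+00 -1.46719626e-05
  1.32069700e+00 -6.66162229e-02] [-3.14059525e+00 -5.22983451e-05  2.75381397e+00]
```

```bash
python3 -m pendant '[[[1.2,-3.2,2],-0.12],[[1.2,-3.2,2],-0.12],[[1.2,-3.2,2],-0.12],[[1.2,-3.2,2],-0.12],[[1.2,-3.2,2],-0.12],[[1.2,-3.2,0],-0.12],[[1.2,-3.2,0],-0.12],[[1.2,-3.2,0],-0.12],[[1.2,-3.2,0],-0.12],[[1.2,-3.2,0],-0.12],[[1.2,-3.2,0],-0.12],[[1.2,-3.2,0],-0.12],[[1.2,-3.2,0],-0.12],[[1.2,-3.2,0],-0.12],[[1.2,-3.2,0],-0.12],[[1.2,-3.2,0],-0.12],[[1.2,-3.2,0],-0.12],[[1.2,-3.2,0],-0.12],[[1.2,-3.2,0],-0.12],[[1.2,-3.2,0],-0.12]]' 0.5 5
```

```text
time_s: 1.77
ee_pos: [0.4481, -0.1327, 0.3052]
eef_rot: [-3.141, 0.0, 0.348]
force: [0.3, 1.0, 0.2]
grip_width: 0.0473
grip_force: 0.0
```

```bash
python3 -m pendant '[[[0.7,-1.6,0],-0.115],[[0.7,-1.6,0],-0.115],[[0.7,-1.6,0],-0.115],[[0.8,-1.7,0],-0.113],[[0,0,-2],0],[[0,0,-2],0],[[0,0,-1.5],0],[[0,0,0],0],[[0,0,0],0]]'
python3 - <<'E'
from h import *
o=ctrl.get_obs();print(o["ee_pos"],o["eef_rot"],o["force"],o["qpos"][5])
c=snap("side","pics/side1.png");s=c["color"][200:320,270:430,::-1]
cv2.imwrite("pics/crop1.png",cv2.resize(s,(800,600),interpolation=cv2.INTER_CUBIC))
E
```

```text
time_s: 2.52
ee_pos: [0.4768, -0.1958, 0.2503]
eef_rot: [-3.141, 0.001, -0.104]
force: [0.1, 0.1, 0.1]
grip_width: 0.0466
grip_force: 0.0
[ 0.47682288 -0.19576788  0.25034453] [-3.14117824e+00  1.15632650e-03 -1.04173252e-01] [0.13865157 0.07487598 0.12061381] 1.2143314160169707
```

View pics/crop1.png

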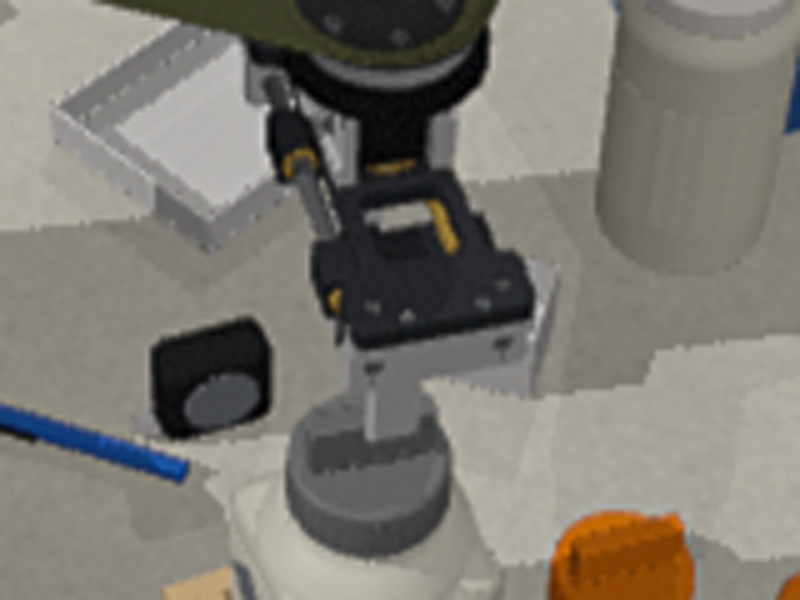

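The near finger (tip at crop (395,438)) hangs just in front of the bar, aligned with it. I'll descend and close lightly.

```bash
python3 -m pendant '[[[0,-0.2,-1.5],0],[[0,0,-1.5],0],[[0,0,-0.5],0],[[0,0,0],0]]' && python3 -m pendant '[[[0,0,0],0],[[0,0,0],0],[[0,0,0],0],[[0,0,0],0],[[0,0,0],0],[[0,0,0],0]]' 0 8; python3 -c "
from h import *
o=ctrl.get_obs();print(o['moment'])"
```

```text
time_s: 2.9
ee_pos: [0.4769, -0.1978, 0.2154]
eef_rot: [-3.141, 0.001, -0.104]
force: [-0.6, 0.4, 0.0]
grip_width: 0.0469
grip_force: 0.0
time_s: 3.4
ee_pos: [0.4771, -0.1976, 0.2157]
eef_rot: [-3.141, -0.0, -0.104]
force: [-0.5, 1.6, 3.4]
grip_width: 0.0123
grip_force: 8.0
[ 0.255988    0.26811296 -0.03055996]
```

```bash
for i in 1; do python3 -m pendant '[[[0,0,-0.1],0],[[0,0,-0.1],0],[[0,0,-0.1],0],[[0,0,-0.1],0],[[0,0,-0.1],0],[[0,0,-0.1],0],[[0,0,0],0]]'; done; python3 -c "
from h import *
o=ctrl.get_obs();print(o['moment'])"
```

```text
time_s: 3.98
ee_pos: [0.4776, -0.1977, 0.2107]
eef_rot: [3.141, -0.003, -0.104]
force: [0.2, 3.8, 12.0]
grip_width: 0.0118
grip_force: 8.0
[0.82622503 0.28304558 0.00374543]
```

```bash
python3 -m pendant '[[[0,0,-0.1],0],[[0,0,-0.1],0],[[0,0,0],0]]'
```

```text
time_s: 4.23
ee_pos: [0.4777, -0.1977, 0.2088]
eef_rot: [3.141, -0.003, -0.104]
force: [-0.9, 4.9, 11.0]
grip_width: 0.0119
grip_force: 8.0
```

```bash
python3 -m pendant '[[[0,0.05,-0.1],0],[[0,0.05,-0.1],0],[[0,0,0],0]]'; python3 -m pendant '[[[0,0,-0.1],0],[[0,0,0],0]]'
```

```text
time_s: 4.48
ee_pos: [0.4777, -0.1976, 0.207]
eef_rot: [3.139, -0.003, -0.104]
force: [0.5, -2.1, 12.1]
grip_width: 0.012
grip_force: 8.0
time_s: 4.65
ee_pos: [0.4777, -0.1976, 0.206]
eef_rot: [3.14, -0.003, -0.104]
force: [0.1, -1.9, 11.8]
grip_width: 0.0119
grip_force: 8.0
```

```bash
python3 -m pendant '[[[0,0.02,-0.1],0],[[0,0,0],0]]'; python3 -m pendant '[[[0,0,-0.1],0],[[0,0,0],0]]'
```

```text
time_s: 4.82
ee_pos: [0.4777, -0.1976, 0.205]
eef_rot: [3.139, -0.003, -0.104]
force: [0.4, -3.8, 12.3]
grip_width: 0.0121
grip_force: 8.0
time_s: 4.98
ee_pos: [0.4777, -0.1976, 0.204]
eef_rot: [3.139, -0.003, -0.104]
force: [-1.2, -2.8, 11.3]
grip_width: 0.0117
grip_force: 9.9
```

```bash
python3 -m pendant '[[[0,0,-0.1],0],[[0,0,0],0]]'; python3 -m pendant '[[[0,0,-0.05],0],[[0,0,0],0]]'
```

```text
time_s: 5.15
ee_pos: [0.4777, -0.1976, 0.2032]
eef_rot: [3.139, -0.004, -0.104]
force: [-1.5, -3.2, 13.7]
grip_width: 0.0122
grip_force: 10.0
time_s: 5.32
ee_pos: [0.4777, -0.1976, 0.2028]
eef_rot: [3.139, -0.004, -0.104]
force: [-1.8, -2.7, 14.6]
grip_width: 0.0121
grip_force: 10.1
```

```bash
python3 -m pendant '[[[0,0,-0.1],0],[[0,0,0],0]]'; python3 -m pendant '[[[0,0,-0.05],0],[[0,0,0],0]]';python3 -m pendant '[[[0,0,-0.05],0],[[0,0,0],0]]'
```

```text
time_s: 5.48
ee_pos: [0.4777, -0.1976, 0.2019]
eef_rot: [3.139, -0.004, -0.104]
force: [-2.0, -3.2, 15.8]
grip_width: 0.012
grip_force: 10.3
time_s: 5.65
ee_pos: [0.4777, -0.1976, 0.2015]
eef_rot: [3.139, -0.004, -0.104]
force: [-2.4, -3.4, 15.9]
grip_width: 0.0121
grip_force: 10.4
time_s: 5.82
ee_pos: [0.4777, -0.1976, 0.2011]
eef_rot: [3.139, -0.004, -0.104]
force: [-1.9, -2.2, 16.8]
grip_width: 0.0121
grip_force: 10.5
```

```bash
python3 -m pendant '[[[0,0,-0.1],0],[[0,0,0],0]]'; python3 -m pendant '[[[0,0,-0.1],0],[[0,0,0],0]]';python3 -m pendant '[[[0,0,-0.05],0],[[0,0,0],0]]'
```

```text
time_s: 5.98
ee_pos: [0.4778, -0.1976, 0.2007]
eef_rot: [3.139, -0.004, -0.104]
force: [-4.2, -1.9, 22.6]
grip_width: 0.0121
grip_force: 17.5
time_s: 6.15
ee_pos: [0.4779, -0.1977, 0.2006]
eef_rot: [3.139, -0.005, -0.104]
force: [-8.2, 0.6, 30.3]
grip_width: 0.0123
grip_force: 20.9
time_s: 6.32
ee_pos: [0.4779, -0.1977, 0.2006]
eef_rot: [3.138, -0.005, -0.104]
force: [-10.0, 0.8, 35.7]
grip_width: 0.0122
grip_force: 21.5
```

```bash
cat > st.py <<'E'
from h import *
o=ctrl.get_obs();print("M",np.round(o["moment"],2),"q6",round(o["qpos"][5],3))
E
python3 -m pendant '[[[-0.08,0,0.05],0],[[0,0,0],0]]'; python3 st.py; python3 -m pendant '[[[0,0,0],0.06],[[0,0,0],0.06],[[0,0,0],0.06],[[0,0,0],0]]'; python3 st.py
```

```text
time_s: 6.48
ee_pos: [0.4778, -0.1977, 0.2006]
eef_rot: [3.139, -0.007, -0.104]
force: [-1.1, -0.4, 27.7]
grip_width: 0.012
grip_force: 20.4
M [0.07 0.55 0.02] q6 1.212
time_s: 6.82
ee_pos: [0.478, -0.1975, 0.2006]
eef_rot: [3.138, -0.007, 0.079]
force: [1.8, 1.1, 26.8]
grip_width: 0.0119
grip_force: 20.9
M [ 0.23  0.15 -0.19] q6 1.029
```

```bash
python3 -m pendant '[[[0,0,0],0.06],[[0,0,0],0.06],[[0,0,0],0.06],[[0,0,0],0.06],[[0,0,0],0]]'; python3 st.py; python3 -m pendant '[[[0,0,0],0.06],[[0,0,0],0.06],[[0,0,0],0.06],[[0,0,0],0]]'; python3 st.py
```

```text
time_s: 7.23
ee_pos: [0.4781, -0.1974, 0.2006]
eef_rot: [3.136, -0.006, 0.319]
force: [1.9, 1.1, 26.7]
grip_width: 0.0121
grip_force: 21.3
M [ 0.41 -0.03 -0.15] q6 0.789
time_s: 7.57
ee_pos: [0.4782, -0.1973, 0.2006]
eef_rot: [3.135, -0.005, 0.5]
force: [2.2, 1.9, 26.4]
grip_width: 0.0117
grip_force: 21.5
M [ 0.47 -0.17 -0.18] q6 0.609
```

```bash
for k in 1; do python3 -m pendant '[[[0,0,0],0.05],[[0,0,0],0.05],[[0,0,0],0.05],[[0,0,0],0]]'; python3 st.py; done; python3 -m pendant '[[[0,0,0],0.03],[[0,0,0],0.03],[[0,0,0],0]]'; python3 st.py
```

```text
time_s: 7.9
ee_pos: [0.4782, -0.1973, 0.2006]
eef_rot: [3.135, -0.004, 0.649]
force: [2.2, 1.8, 26.2]
grip_width: 0.0119
grip_force: 21.9
M [ 0.49 -0.14 -0.22] q6 0.459
time_s: 8.15
ee_pos: [0.4782, -0.1973, 0.2006]
eef_rot: [3.134, -0.004, 0.707]
force: [3.3, 2.3, 26.7]
grip_width: 0.0121
grip_force: 22.4
M [ 0.62 -0.2  -0.28] q6 0.401
```

```bash
python3 -m pendant '[[[0,0,0],0.03],[[0,0,0],0.03],[[0,0,0],0]]'; python3 st.py
```

```text
time_s: 8.4
ee_pos: [0.4782, -0.1973, 0.2006]
eef_rot: [3.134, -0.003, 0.768]
force: [3.3, 2.7, 26.8]
grip_width: 0.0123
grip_force: 22.4
M [ 0.62 -0.23 -0.28] q6 0.341
```

```bash
python3 -m pendant '[[[0,0,0],0.03],[[0,0,0],0.03],[[0,0,0],0]]'; python3 st.py
```

```text
time_s: 8.65
ee_pos: [0.4782, -0.1973, 0.2006]
eef_rot: [3.134, -0.003, 0.828]
force: [2.5, 1.8, 26.4]
grip_width: 0.0118
grip_force: 21.5
M [ 0.56 -0.25 -0.23] q6 0.281
```

```bash
python3 -m pendant '[[[0,0,0],0.03],[[0,0,0],0.03],[[0,0,0],0]]'; python3 st.py
```

```text
time_s: 8.9
ee_pos: [0.4782, -0.1973, 0.2006]
eef_rot: [3.134, -0.003, 0.888]
force: [1.9, 2.3, 26.9]
grip_width: 0.0119
grip_force: 21.5
M [ 0.52 -0.27 -0.22] q6 0.221
```

```bash
python3 -m pendant '[[[0,0,0],0.03],[[0,0,0],0.03],[[0,0,0],0]]'; python3 st.py
```

```text
time_s: 9.15
ee_pos: [0.4782, -0.1973, 0.2006]
eef_rot: [3.134, -0.002, 0.947]
force: [3.0, 2.1, 27.1]
grip_width: 0.0119
grip_force: 21.6
M [ 0.62 -0.28 -0.2 ] q6 0.161
```

```bash
python3 -m pendant '[[[0,0,0],0.03],[[0,0,0],0.03],[[0,0,0],0]]'; python3 st.py
```

```text
time_s: 9.4
ee_pos: [0.4782, -0.1973, 0.2006]
eef_rot: [3.134, -0.002, 1.008]
force: [3.0, 1.8, 26.2]
grip_width: 0.012
grip_force: 21.6
M [ 0.57 -0.26 -0.24] q6 0.101
```

```bash
python3 -m pendant '[[[0,0,0],0.03],[[0,0,0],0.03],[[0,0,0],0]]'; python3 st.py
```

```text
time_s: 9.65
ee_pos: [0.4782, -0.1973, 0.2006]
eef_rot: [3.133, -0.001, 1.067]
force: [2.5, 2.4, 26.0]
grip_width: 0.0125
grip_force: 21.2
M [ 0.55 -0.23 -0.34] q6 0.041
```

```bash
python3 -m pendant '[[[0,0,0],0.02],[[0,0,0],0]]'; python3 st.py
```

```text
time_s: 9.82
ee_pos: [0.4782, -0.1973, 0.2006]
eef_rot: [3.133, -0.001, 1.087]
force: [0.8, 2.2, 26.3]
grip_width: 0.0128
grip_force: 21.7
M [ 0.44 -0.15 -0.31] q6 0.021
```

```bash
python3 -m pendant '[[[0,0,0],0.02],[[0,0,0],0]]'; python3 st.py
```

```text
time_s: 9.98
ee_pos: [0.4781, -0.1974, 0.2006]
eef_rot: [3.134, -0.0, 1.107]
force: [1.3, 1.6, 26.5]
grip_width: 0.0129
grip_force: 22.0
M [ 0.34 -0.13 -0.31] q6 0.001
```

The width is growing (12.0 to 12.9 mm), so the bar is twisting in the pads and the cap may be at its stop. I'll confirm with a firmer grip.

```bash
python3 -m pendant '[[[0,0,0],0],[[0,0,0],0],[[0,0,0],0]]' 0 20; python3 st.py
```

```text
time_s: 10.23
ee_pos: [0.4781, -0.1974, 0.2006]
eef_rot: [3.134, -0.001, 1.105]
force: [1.1, 1.0, 26.3]
grip_width: 0.0125
grip_force: 28.7
M [ 0.33 -0.09 -0.29] q6 0.003
```

```bash
python3 -m pendant '[[[0,0,0],0.02],[[0,0,0],0]]'; python3 st.py
```

```text
time_s: 10.4
ee_pos: [0.4781, -0.1973, 0.2006]
eef_rot: [3.134, -0.0, 1.126]
force: [0.3, 2.3, 27.0]
grip_width: 0.0123
grip_force: 32.1
M [ 0.48  0.13 -0.43] q6 -0.018
```

```bash
python3 -m pendant '[[[0,0,0],0.02],[[0,0,0],0],[[0,0,0],0]]'; python3 st.py
```

```text
time_s: 10.65
ee_pos: [0.4779, -0.1972, 0.2006]
eef_rot: [3.134, -0.001, 1.145]
force: [-0.3, 4.2, 27.6]
grip_width: 0.0124
grip_force: 33.7
M [ 0.65  0.24 -0.53] q6 -0.037
```

```bash
python3 -m pendant '[[[0,0,0],0.02],[[0,0,0],0],[[0,0,0],0]]'; python3 st.py
```

```text
time_s: 10.9
ee_pos: [0.4778, -0.1971, 0.2006]
eef_rot: [3.135, -0.0, 1.165]
force: [-0.6, 5.0, 28.6]
grip_width: 0.0127
grip_force: 34.6
M [ 0.87  0.45 -0.55] q6 -0.057
```

Stop felt: moment rises to 0.55 N·m and the bar twists in the pads. I'll ease the twist and let it rise.

```bash
python3 -m pendant '[[[0,0,0],-0.03],[[0,0,0],-0.02],[[0,0,0],0]]' 0 8; python3 st.py; python3 -m pendant '[[[0,0,0.1],0],[[0,0,0.1],0],[[0,0,0.1],0],[[0,0,0.1],0],[[0,0,0],0]]'; python3 st.py;
```

```text
time_s: 11.15
ee_pos: [0.4777, -0.1972, 0.2006]
eef_rot: [3.135, -0.0, 1.115]
force: [-1.6, 3.0, 28.2]
grip_width: 0.0125
grip_force: 16.7
M [0.63 0.56 0.06] q6 -0.006
time_s: 11.57
ee_pos: [0.4775, -0.1971, 0.203]
eef_rot: [3.136, -0.0, 1.116]
force: [3.0, -0.7, 13.4]
grip_width: 0.0123
grip_force: 12.4
M [ 0.07 -0.48  0.02] q6 -0.008
```

```bash
python3 -m pendant '[[[0,0,0.1],0],[[0,0,0.1],0],[[0,0,0.1],0],[[0,0,0],0]]'; python3 st.py
```

```text
time_s: 11.9
ee_pos: [0.4774, -0.1971, 0.2056]
eef_rot: [3.137, -0.0, 1.116]
force: [4.1, -0.3, 8.8]
grip_width: 0.0127
grip_force: 11.4
M [-0.1  -0.63 -0.06] q6 -0.008
```

```bash
python3 -m pendant '[[[0.03,0,0.1],0],[[0.03,0,0.1],0],[[0,0,0.1],0],[[0,0,0],0]]'; python3 st.py
```

```text
time_s: 12.23
ee_pos: [0.4773, -0.197, 0.2078]
eef_rot: [3.139, 0.0, 1.116]
force: [2.3, -1.0, 5.8]
grip_width: 0.0125
grip_force: 10.5
M [-0.24 -0.22 -0.01] q6 -0.007
```

```bash
python3 -m pendant '[[[0,0,0.1],0],[[0,0,0.1],0],[[0,0,0.1],0],[[0,0,0],0]]'; python3 st.py
```

```text
time_s: 12.57
ee_pos: [0.4768, -0.1967, 0.21]
eef_rot: [3.142, -0.0, 1.116]
force: [2.1, 0.5, 2.6]
grip_width: 0.0126
grip_force: 10.8
M [-0.22 -0.26 -0.03] q6 -0.007
```

```bash
python3 -m pendant '[[[0,0,0],0],[[0,0,0.1],0],[[0,0,0.1],0],[[0,0,0.1],0],[[0,0,0],0]]' 0 15; python3 st.py
```

```text
time_s: 12.98
ee_pos: [0.4767, -0.1965, 0.2129]
eef_rot: [-3.141, -0.0, 1.116]
force: [2.0, 0.9, -0.1]
grip_width: 0.0124
grip_force: 17.8
M [ 0.13 -0.38 -0.04] q6 -0.007
```

```bash
python3 -m pendant '[[[0,0,0.3],0],[[0,0,0.3],0],[[0,0,0.3],0],[[0,0,0],0]]'; python3 st.py
```

```text
time_s: 13.32
ee_pos: [0.4768, -0.1968, 0.2228]
eef_rot: [3.141, 0.0, 1.116]
force: [0.5, 0.1, -1.1]
grip_width: 0.0115
grip_force: 19.8
M [-0.03  0.08  0.04] q6 -0.007
```

```bash
python3 -m pendant '[[[0,0,0.8],0],[[0,0,1.5],0],[[0,0,2],0],[[0,0,1.5],0],[[0.3,1.5,0.5],0],[[0.6,3.2,0],0],[[0.6,3.3,0],0],[[0.6,3.3,0],0],[[0.6,3.3,0],0],[[0.6,3.3,0],0],[[0.6,3.3,0],0],[[0.6,3.3,0],0],[[0.6,3.3,0],0],[[0.6,3.3,0],0],[[0.6,3.3,0],0],[[0.6,3.2,0],0],[[0.6,3.2,0],0],[[0.4,2,0],0],[[0,0,0],0],[[0,0,0],0]]'; python3 st.py; python3 - <<'E'
from h import *
a=snap("side","pics/side2.png")["color"];b=snap("top","pics/top2.png")["color"]
f=lambda i:cv2.resize(i[:,:,::-1],(400,300),interpolation=cv2.INTER_CUBIC)
cv2.imwrite("pics/crop2.png",np.vstack([np.hstack([f(a[150:270,240:400]),f(a[260:380,280:440])]),np.hstack([f(b[180:300,180:340]),f(b[200:320,330:490])])]))
E
```

```text
time_s: 14.98
ee_pos: [0.5556, 0.2319, 0.2849]
eef_rot: [-3.141, 0.001, 1.117]
force: [-0.4, -0.4, -0.8]
grip_width: 0.0118
grip_force: 19.8
M [-0.02  0.07 -0.03] q6 0.788
```

View pics/crop2.png

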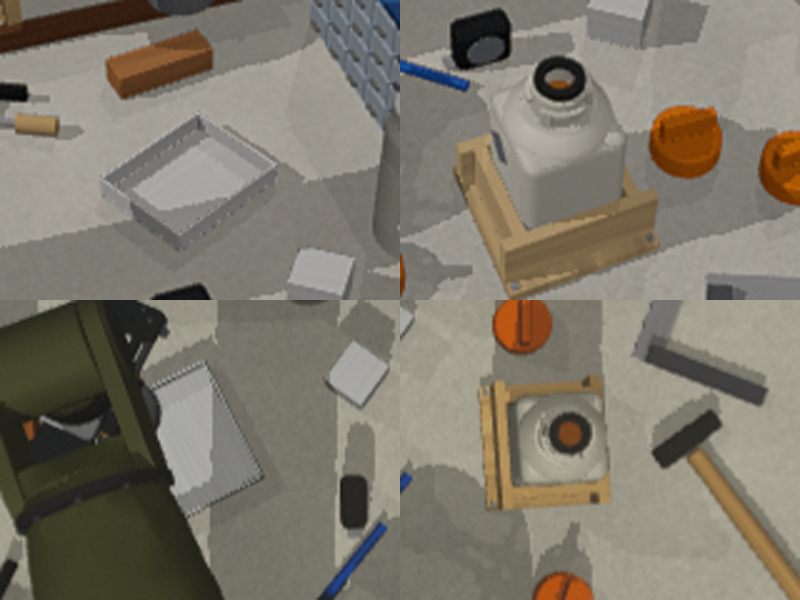

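The jug's neck is bare (side crop (560,77), top crop (570,433)) and the cap is in the gripper. I overshot the tray by 3 cm in y, so I'll correct and descend.

```bash
python3 -m pendant '[[[-0.25,-1.5,-1],0],[[-0.25,-1.65,-2],0],[[0,0,-3],0],[[0,0,-3],0],[[0,0,-3],0],[[0,0,-3],0],[[0,0,-3],0],[[0,0,-2.5],0],[[0,0,-2],0],[[0,0,-0.5],0],[[0,0,0],0],[[0,0,0],0]]'; python3 st.py; python3 - <<'E'
from h import *
a=snap("side","pics/side3.png")["color"]
cv2.imwrite("pics/crop3.png",cv2.resize(a[150:270,240:400,::-1],(800,600),interpolation=cv2.INTER_CUBIC))
E
```

```text
time_s: 16.08
ee_pos: [0.5514, 0.1994, 0.0563]
eef_rot: [3.14, -0.001, 1.115]
force: [0.3, 0.3, -0.8]
grip_width: 0.0118
grip_force: 19.8
M [-0.08  0.11 -0.01] q6 0.74
```

View pics/crop3.png

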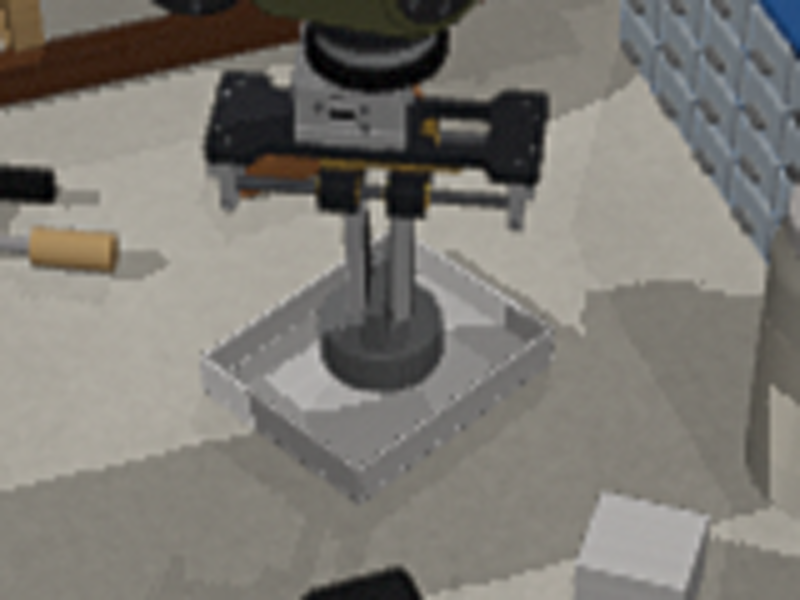

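The cap hangs upright and level over the tray (crop (382,335)), tips on its deck. I'll lower it slowly until it touches.

```bash
python3 -m pendant '[[[0,0,-0.3],0],[[0,0,-0.3],0],[[0,0,-0.3],0],[[0,0,-0.3],0],[[0,0,-0.3],0],[[0,0,-0.2],0],[[0,0,0],0],[[0,0,0],0]]'
```

```text
time_s: 16.8
ee_pos: [0.5507, 0.1998, 0.0378]
eef_rot: [-3.141, 0.0, 1.116]
force: [-0.0, 0.2, -1.1]
grip_width: 0.0121
grip_force: 19.8
```

```bash
python3 -m pendant '[[[0,0,-0.1],0],[[0,0,-0.1],0],[[0,0,-0.1],0],[[0,0,0],0]]'
```

```text
time_s: 17.13
ee_pos: [0.5507, 0.1998, 0.0348]
eef_rot: [-3.141, 0.0, 1.116]
force: [-0.3, -0.2, -1.5]
grip_width: 0.0124
grip_force: 19.8
```

```bash
python3 -m pendant '[[[0,0,-0.05],0],[[0,0,-0.05],0],[[0,0,0],0]]'
```

```text
time_s: 17.38
ee_pos: [0.5507, 0.1998, 0.0338]
eef_rot: [-3.141, 0.0, 1.116]
force: [-0.4, -0.6, -0.6]
grip_width: 0.0121
grip_force: 19.8
```

```bash
python3 -m pendant '[[[0,0,-0.05],0],[[0,0,-0.05],0],[[0,0,0],0]]'
```

```text
time_s: 17.63
ee_pos: [0.5507, 0.1998, 0.0328]
eef_rot: [-3.141, 0.0, 1.116]
force: [0.4, -0.9, -1.1]
grip_width: 0.012
grip_force: 19.8
```

```bash
python3 -m pendant '[[[0,0,-0.05],0],[[0,0,0],0]]'
```

```text
time_s: 17.8
ee_pos: [0.5508, 0.1999, 0.0324]
eef_rot: [-3.142, 0.0, 1.116]
force: [0.4, -0.2, -1.6]
grip_width: 0.0122
grip_force: 19.8
```

```bash
python3 -m pendant '[[[0,0,-0.05],0],[[0,0,-0.05],0],[[0,0,0],0]]'
```

```text
time_s: 18.05
ee_pos: [0.5507, 0.1998, 0.0313]
eef_rot: [-3.142, 0.0, 1.116]
force: [-0.2, 1.1, -0.7]
grip_width: 0.012
grip_force: 19.8
```

```bash
python3 -m pendant '[[[0,0,-0.05],0],[[0,0,0],0]]'
```

```text
time_s: 18.22
ee_pos: [0.5508, 0.1999, 0.0313]
eef_rot: [3.142, -0.0, 1.116]
force: [-1.4, -0.8, 3.8]
grip_width: 0.0122
grip_force: 20.1
```

```bash
python3 -m pendant '[[[0,0,0],0],[[0,0,0],0],[[0,0,0],0],[[0,0,0],0],[[0,0,0.5],0],[[0,0,1],0],[[0,0,1.5],0],[[0,0,3],0],[[0,0,3],0],[[0,0,3],0],[[0,0,3],0],[[0,0,3],0],[[0,0,0],0],[[0,0,0],0]]' 0.4; python3 - <<'E'
from h import *
a=snap("side","pics/side4.png")["color"];b=snap("top","pics/top4.png")["color"]
f=lambda i:cv2.resize(i[:,:,::-1],(400,300),interpolation=cv2.INTER_CUBIC)
cv2.imwrite("pics/crop4.png",np.vstack([np.hstack([f(a[150:270,240:400]),f(a)]),np.hstack([f(b[180:300,180:340]),f(b)])]))
E
```

```text
time_s: 19.38
ee_pos: [0.5511, 0.2, 0.2129]
eef_rot: [3.139, -0.002, 1.116]
force: [0.2, 0.2, -0.4]
grip_width: 0.0375
grip_force: 0.0
```

View pics/crop4.png

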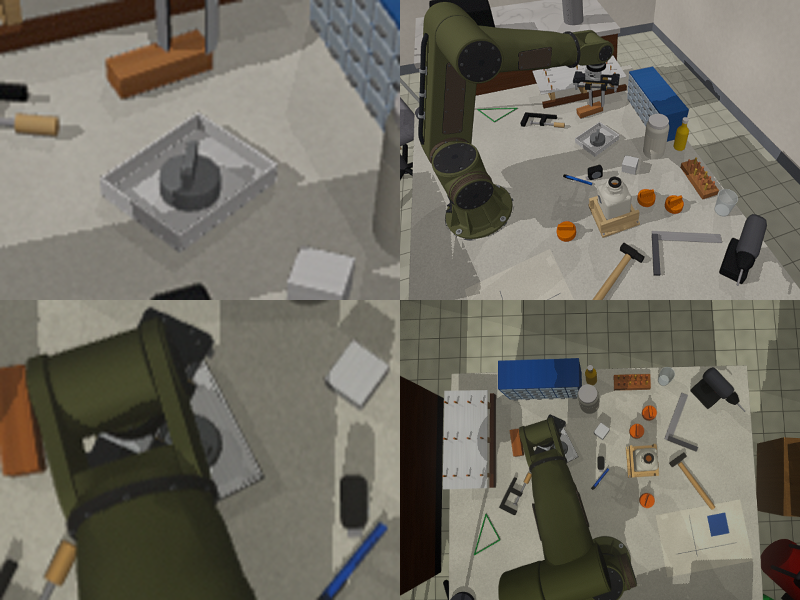

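The cap stands upright in the tray (crop (190,182)), the tray has not moved, the gripper is clear, and everything else is in place.

```bash
python3 -c "
from station import ctrl
print(ctrl.hand_in())"
```

```text
the job is handed in; nothing more can be done
None
```

I opened the jug: the cap was pressed down, turned to its stop, lifted off and set upright in the aluminium tray, nothing else was disturbed, and the job is handed in at about 19.5 s (no verdict was returned).

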